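# Set a stepped shaft level on graded vee supports

### The arm

A 6-joint arm with a two-finger parallel gripper is mounted at the origin on the work surface; the furniture and walls round the work are solid. World frame = base frame: x ahead of the robot, y to its left, z up, the work surface at z = 0. Lengths are in m, angles in rad, forces in N, time in s.
With the tool pointing down it reaches from about 0.275 to 1 m from the base axis. Payload 8.4 kg.
Tool frame: the origin (TCP) lies between the finger pads; the fingertips stand env.tcp_to_tips ahead of it and the grasp point (between the pads) lies 6 mm ahead of it (env.tcp_to_tips is the distance from the TCP to the fingertips, in m); z points along the fingers, y is the line along which they close (so a half turn about z gives the same grasp; the last joint's range is limited). The gripper opens to 85 mm and grips with 20 to 120 N. Pads are 22 mm wide; open, the fingers measure 114 mm over their backs; the gripper's body (76 mm by 85 mm) begins 54 mm behind the grasp point. The pads swing forward as they close: fully open they stand 13 mm farther back than shut.
Start: joints at [1.136, 0.353, 1.633, -0, 1.155, -0.002], TCP at [0.262, 0.567, 0.226] pointing down, gripper open.
Joint ranges: [-2.63, 2.63], [-0.92, 2.1], [0.06, 2.66], [-1.3, 4.44], [0, 2.69], [-3.02, 3.02]. Speed limits (rad/s): [2.22, 2.22, 2.79, 3.14, 3.14, 3.14].

### API

Orientations are given as a rotation vector (axis times angle).
In Python, from workcell import env gives the robot as it stands.
- The arm moves only by the tool servo_tool, never from a script. Its argument "rows" is a list that holds one entry, the list of rows, each a list of 4 numbers: the shift along the tool's x, y, z in mm, then the turn about the tool's z in degrees. A call has 1 to 12 rows; each row shifts and turns the commanded pose from where the row before left it, along the tool's axes as they then stand; what a row does not reach is not made up. A row lasts 1/12 s, in which the tool goes at most 41.7 mm and 7.16 degrees, less where a joint would pass 70% of its speed; a pose out of reach is approached as far as the arm can. A call is refused whole if a number of a shift passes 41.7 or a number of a turn 7.16, either way. A call with a gripper value outside its range is refused whole. "fingers" is the opening, from 0 (shut) to 1 (fully open), set as the call begins (left out, the last holds). The fingers move at their own pace and stop on an object; "force" is the grip in N (left out, the last holds). Time passes only in rows, so rows that do not move let the fingers close. It gives the time, the measured TCP pose, the force, the opening and the grip force at its end, in the units of the state.
- env.observe(): the state, without advancing time (a new reading comes with each control period).
- env.get_image(name): name is "scene" or "top" or "wrist"; returns the picture (420x560x3 uint8, blue, green, red); there is no depth.
- env.camera_info(name): a dict with "fx", "fy", "cx", "cy" (pixels), "eye" and "rotation" of the camera in the world. Camera axes: x right, y up, looking along -z (the intrinsics and any distortion apply to the point x, -y, -z); pixel columns grow to the right and rows downward; lengths in m; the calibration is good to about 2 mm. A picture is of the moment at which its call begins: read the wrist's pose just before it. camera_info takes no time and is no camera call; for the wrist camera it gives the pose at the moment of the call.
- env.finish_job(): hands the job in; it is judged then, once.
The state is a dict: "time": time; "q": joint angles; "joint_vel": joint speeds; "joint_efforts": joint torques, N m; "tcp_pos": TCP position; "tool_rot": TCP orientation; "contact_force": force on the tool from outside, world axes, zero at the start; "torque": the same for the moment, N m; "finger_gap": finger opening in m; "grip_force": force on a finger pad.
Only numpy, scipy, OpenCV 4.12 (cv2) and the standard library are available. Lean on these libraries where they do the work, as an engineer would, in place of code of your own. Each camera call takes 0.05 s, during which the arm holds its last target. There are 200 camera calls.

### The job

Set up the stepped shaft for a run-out check on the setting bar: stand the three vee supports square across the bar's three slots in order of height, the shortest next to the upright end stop and the tallest farthest from it. The tallest is still too low for the shaft's thin end, so pick the one packer that makes up the missing height exactly and lay it in the slot beneath it. Then lay the shaft in the three vees with its thick end towards the end stop, so that it lies level along the bar, and let go of everything.

Things in the scene. Friction and masses are not known exactly. Their poses are not given: they have to be found in the camera images.
- setting_bar: Fixed bright steel bar, 40 wide (x), 234 long (y), 20 high; origin: centre of its underside. Three slots cross its top at y = -70, 0, +70: each 32 long in y, 5 deep (floor at z = 15), open at the sides. Supports and packers are 20 in y (6 spare each way) and 50 in x: centred, they overhang the bar by 5 each side. An end plate is bolted to each end (254 over all).
- end_stop: Fixed upright steel plate, 40 x 10 (y) x 68 high, at one end of the bar (+y or -y end, it varies), 122 from the bar's middle; a stop screw stands out 8 from both faces at height 57. Origin: centre of its underside; the slot centres lie 52, 122 and 192 from it along the bar. The other end's plate is only 20 high.
- support_short: Loose dark steel vee support, the shortest: 50 wide (x), 20 thick (y), 33 high, 0.16 kg. A 90 degree vee, 42 wide and 21 deep, runs through its top along y; the vee's bottom is 12 above the foot. Origin: centre of the foot, z up. Grasp across the 50. Same after a half turn. In these vees a round of diameter D has its axis 0.707 D above the vee's bottom.
- support_mid: Loose dark steel vee support of middle height: as the shortest, but 43 high, vee bottom 22 above the foot, 0.22 kg.
- support_tall: Loose dark steel vee support, the tallest: as the shortest, but 49.6 high, vee bottom 28.6 above the foot, 0.27 kg.
- packer_thin: Loose bright steel plate, plain, 50 (x) x 20 (y) x 6 thick, 0.045 kg, lying flat. Origin: centre of its underside. Grasp across the 50.
- packer_thick: Loose bright steel plate, 50 (x) x 20 (y) x 12 thick, 0.09 kg, with a dark hole in the middle of its top, lying flat. Origin: centre of its underside.
- shaft: Loose aluminium shaft along its y, 200 long, about 0.46 kg, level on a wooden cradle, axis 50 above the bench. Diameters: 48 (thick, y -100 to -47), 34 (-47 to +33), 16 (thin, +33 to +100). Origin: on the axis, mid-length; mass centre y = -34. It goes on the supports at y = -70, 0, +70, axis 61 above the bench. Cradle's vees hold it at y -75 and +68: grasp across the 34 at y = -30.
- shaft_thick_end (a point): Centre of the end face of the shaft's thick end, on its axis. Rightly placed on the bar it is 22 from the end stop's middle plane, clear of the stop screw (it need not touch it).

How it is judged:
By the outcome, as a careful person would: the job done as asked, in the order asked, and still so for the second after the job is handed in, with the robot touching nothing.
It also fails if it takes over 138 s, if anything falls off the work surface, if the arm or the gripper's body presses on something with over 40 N, if the wrist force passes 120 N, or if a joint passes its speed limit or range.

## Working session

There is one attempt and no reset: what is moved stays moved. The work goes in short steps, Python scripts to look and compute and a tool call to move; the robot and the scene stay as the last step left them, time stands still between calls to the robot, and variables do not carry over. Pictures are saved under pics/ and viewed, at most 14 in all, crops included, and the job is handed in when it is done.

Besides the shell and the picture viewer there is one more tool, called after "Emit:" as name([rows], argument=value, ...), one row to a line, values as JSON. servo_tool: Moves the arm, as the interface text tells. Its arguments: {"type":"object","properties":{"rows":{"type":"array","items":{"type":"array","items":{"type":"array","items":{"type":"number"}}}},"fingers":{"type":"number"},"force":{"type":"number"}},"required":["rows"]}

```bash
ls; mkdir -p pics
python3 - <<'E'
from workcell import env
import cv2
o=env.observe(); print(o); print(env.tcp_to_tips)
for n in ["scene","top","wrist"]:
    c=env.camera_info(n); print(n,c)
    cv2.imwrite(f"pics/{n}0.png",env.get_image(n))
E
```

```text
pics
{'time': 0.0, 'q': array([ 1.13563090e+00,  3.53657135e-01,  1.63415110e+00,  2.21168005e-05,
        1.15518818e+00, -2.39696277e-03]), 'joint_vel': array([ 5.38140403e-04,  1.20050044e-03,  1.78789197e-03, -1.46830893e-05,
       -5.36275709e-04, -1.11031217e-03]), 'joint_efforts': array([ 7.72025669e-04, -6.05261564e+01, -3.42067409e+01, -3.20624747e-05,
        9.54378425e-03,  5.16747707e-05]), 'tcp_pos': array([0.26190136, 0.56693955, 0.22544881]), 'tool_rot': array([-6.74442557e-01, -3.06801055e+00,  2.14534731e-03]), 'contact_force': array([-0.92771095,  0.17214665, -0.12959682]), 'torque': array([-0.01306138, -0.00075427,  0.00391879]), 'grip_force': 0.0, 'finger_gap': 0.08529467780908055}
0.025
scene {'fx': 523.6003619361767, 'fy': 523.6003619361767, 'cx': 287.6554048827181, 'cy': 213.17221967098462, 'eye': array([-0.2344307 , -0.55939553,  0.78438227]), 'rotation': array([ 0.85669976, -0.36228411, -0.75433096])}
top {'fx': 394.58204830552785, 'fy': 394.58204830552785, 'cx': 285.33647854938334, 'cy': 207.19702697042686, 'eye': array([0.19600505, 0.06077254, 1.16157636]), 'rotation': array([ 0.14472493, -0.15086439, -1.55930394])}
wrist {'fx': 360.2769940748427, 'fy': 360.2769940748427, 'cx': 274.35211099695226, 'cy': 213.94867925859165, 'eye': array([0.19455446, 0.59811583, 0.37297256]), 'rotation': array([-0.26161452, -0.16579844,  1.12948023])}
```

View pics/scene0.png

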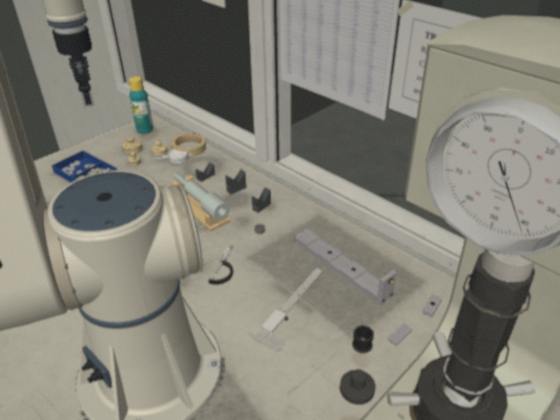

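View pics/top0.png

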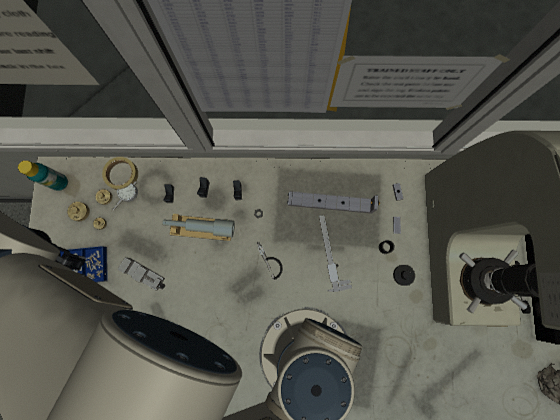

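The scene view shows the three dark supports, the shaft on its cradle, and the bar with its stop at the near-right end. In the top view the supports are at about (168,192), (203,187) and (238,189), and the shaft is at (200,227) with its thick end on the right. The bar runs along cols 287–378 with the stop on the right, the -y end. The packers are at (397,191), with a hole, so thick, and (397,225), plain, so thin.

```bash
cat > h.py <<'E'
from workcell import env
import cv2, numpy as np
from scipy.spatial.transform import Rotation as R
def cam(n): return env.camera_info(n)
def ray(c,u,v):
    d=R.from_rotvec(c['rotation']).apply([(u-c['cx'])/c['fx'],-(v-c['cy'])/c['fy'],-1.0]); return np.array(c['eye']),d
def onplane(c,u,v,z):
    e,d=ray(c,u,v); return e+d*(z-e[2])/d[2]
def proj(c,P):
    p=R.from_rotvec(c['rotation']).inv().apply(np.atleast_2d(P)-c['eye']); return np.c_[c['cx']-c['fx']*p[:,0]/p[:,2], c['cy']+c['fy']*p[:,1]/p[:,2]]
def shot(n,name):
    c=cam(n); im=env.get_image(n); cv2.imwrite(f'pics/{name}.png',im); np.save(f'pics/{name}.npy',c,allow_pickle=True); return c,im
def load(name): return np.load(f'pics/{name}.npy',allow_pickle=True).item(), cv2.imread(f'pics/{name}.png')
E
python3 - <<'E'
from h import *
c=cam('top'); im=cv2.imread('pics/top0.png')
cr=im[165:280,150:420]; cv2.imwrite('pics/topcrop.png',cv2.resize(cr,None,fx=2.9,fy=2.9,interpolation=cv2.INTER_CUBIC))
g=cv2.cvtColor(im,cv2.COLOR_BGR2GRAY)
for (u,v,z) in [(168,192,.03),(203,187,.03),(238,189,.03),(397,191,.012),(397,225,.006),(287,198,.02),(378,205,.05),(235,229,.05),(166,226,.05)]:
    print(u,v,onplane(c,u,v,z).round(4))
m=(g<60).astype('uint8')
n,l,s,ce=cv2.connectedComponentsWithStats(m[165:280,150:260])
for i in range(1,n):
    if s[i,4]>30: print(s[i],ce[i]+[150,165])
w=cam('wrist'); print('dir',ray(w,w['cx'],w['cy'])[1], R.from_rotvec(w['rotation']).as_matrix().round(3))
o=env.observe();print(R.from_rotvec(o['tool_rot']).as_matrix().round(3))
E
```

```text
168 192 [0.4548 0.4019 0.03  ]
203 187 [0.4706 0.2999 0.03  ]
238 189 [0.4653 0.1967 0.03  ]
397 191 [ 0.4668 -0.277   0.012 ]
397 225 [ 0.365  -0.2739  0.006 ]
287 198 [0.4414 0.0522 0.02  ]
378 205 [ 0.4162 -0.2092  0.05  ]
235 229 [0.344  0.1994 0.05  ]
166 226 [0.3513 0.3954 0.05  ]
[ 47  12  13  21 176] [203.21022727 187.27272727]
[ 83  15   9  20 151] [237.26490066 189.73509934]
[ 13  19  11  19 166] [168.75903614 193.13253012]
dir [ 0.2620962  -0.12220848 -0.95727252] [[ 0.42  -0.869 -0.262]
 [ 0.908  0.401  0.122]
 [-0.001 -0.289  0.957]]
[[-0.908  0.419 -0.   ]
 [ 0.419  0.908 -0.001]
 [-0.    -0.001 -1.   ]]
```

View pics/topcrop.png

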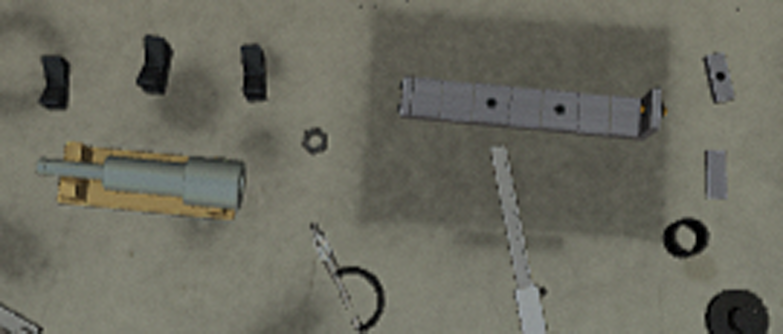

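View pics/wrist0.png

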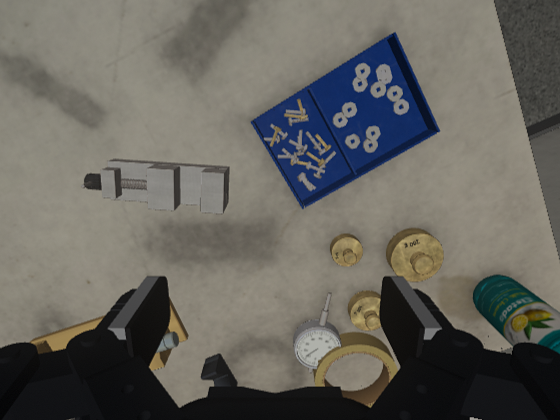

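The crop shows the supports tilted a few degrees. The tall/mid/short order looks like middle, left, right or similar and still needs checking. The thin plain packer is at the lower right. The wrist view shows that the camera looks past the fingers, with image up along tool +x. I'll move to an overview pose above the supports.

Emit:
servo_tool([
  [[0, 0, -15, 6.52], [0, 0, -15, 6.52], [0, 0, -15, 6.52], [0, 0, -15, 6.52], [0, 0, -15, 6.52], [0, 0, -15, 6.52], [0, 0, -15, 6.52], [0, 0, -15, 6.52], [0, 0, -5, 6.52], [0, 0, 0, 6.52]],
])

```text
time: 0.98
tcp_pos: [0.2624, 0.5679, 0.3529]
tool_rot: [-2.227, -2.215, -0.004]
contact_force: [0.9, 0.0, -0.3]
finger_gap: 0.0853
grip_force: 0.0
```

Emit:
servo_tool([
  [[-32, 21, 0, 0], [-32, 21, 0, 0], [-32, 21, 0, 0], [-32, 21, 0, 0], [-32, 21, 0, 0], [-32, 21, 0, 0], [-30, 22, 0, 0], [0, 0, 0, 0], [0, 0, 0, 0]],
])

```text
time: 1.73
tcp_pos: [0.411, 0.3439, 0.3511]
tool_rot: [-2.225, -2.218, 0.0]
contact_force: [-0.4, 0.6, 0.8]
finger_gap: 0.0853
grip_force: 0.0
```

Run:
```python
from h import *
shot('wrist','w1'); o=env.observe(); print(o['time'],o['tcp_pos'],R.from_rotvec(o['tool_rot']).as_matrix().round(3)[:,:2],o['q'].round(2),abs(o['joint_vel']).max())
```

```text
1.7833 [0.41035422 0.34493616 0.35109811] [[ 0.002  1.   ]
 [ 1.    -0.002]
 [ 0.    -0.   ]] [0.7  0.11 1.67 0.   1.36 0.7 ] 0.034664279562914485
```

View pics/w1.png

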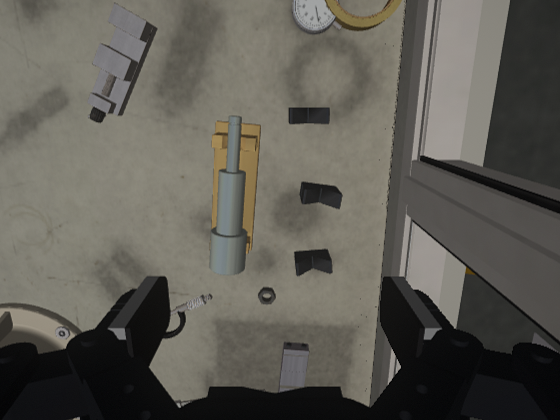

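The wrist view shows the shaft at cols 212–245, rows 117–272, with its thick end at the bottom (-y). The three dark supports are at about (309,115), (321,194) and (313,262), and the bar's end is at (294,365). Next is the bar view.

Emit:
servo_tool([
  [[-35, 0, -6, 0], [-35, 0, -6, 0], [-35, 0, -6, 0], [-35, 0, -6, 0], [-35, 0, -6, 0], [-35, 0, -6, 0], [-35, 0, -6, 0], [-35, 0, -6, 0], [-35, 0, -6, 0], [-35, 0, -6, 0], [-35, 0, -5, 0], [-34, 0, -5, 0]],
])

```text
time: 2.78
tcp_pos: [0.4101, -0.0741, 0.4216]
tool_rot: [2.219, 2.224, 0.001]
contact_force: [0.4, 0.4, -0.4]
finger_gap: 0.0854
grip_force: 0.0
```

Emit:
servo_tool([
  [[0, 0, 0, 0], [0, 0, 0, 0]],
])

```text
time: 2.95
tcp_pos: [0.4104, -0.0739, 0.4213]
tool_rot: [-2.224, -2.219, -0.001]
contact_force: [-0.7, -0.3, -0.6]
finger_gap: 0.0858
grip_force: 0.0
```

Run:
```python
from h import *
shot('wrist','w2'); o=env.observe(); print(o['time'],o['tcp_pos'],R.from_rotvec(o['tool_rot']).as_matrix().round(3)[:,:2],o['q'].round(2),abs(o['joint_vel']).max())
c,im=load('w1')
cr=im[90:290,190:360]; cv2.imwrite('pics/w1c.png',cv2.resize(cr,None,fx=3,fy=3,interpolation=cv2.INTER_CUBIC))
c,im=load('w2')
g=cv2.imread('pics/w2.png');
```

```text
3.0 [ 0.41031432 -0.07294349  0.42103427] [[ 0.     1.   ]
 [ 1.    -0.   ]
 [ 0.001 -0.   ]] [-0.18 -0.13  1.76  0.    1.51 -0.18] 0.03356229028034585
```

View pics/w2.png

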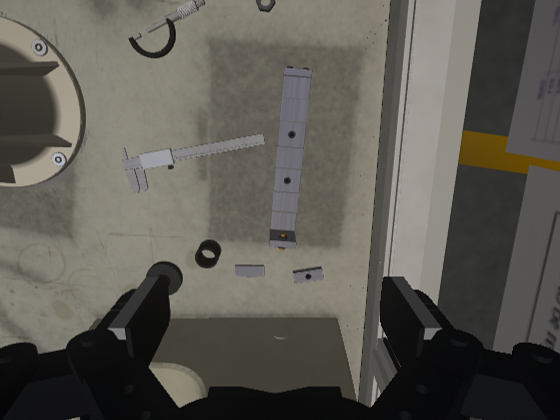

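View pics/w1c.png

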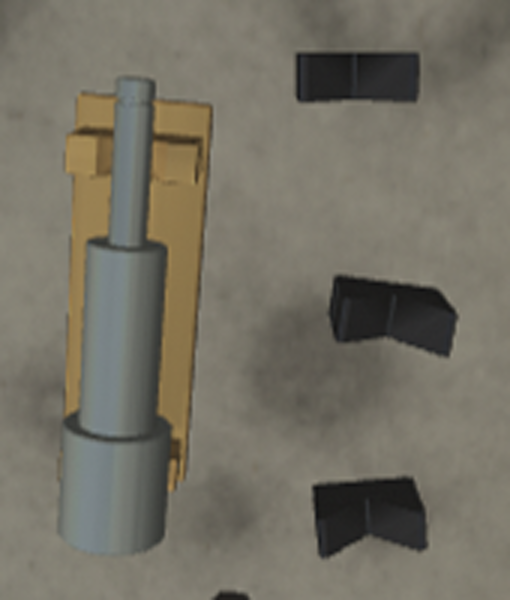

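The bar view shows the bar from (297,68) to (283,240) with the stop at the bottom, -y. The thin packer is at (250,270) and the drilled thick packer at (308,275). I'll make enlarged cells for corners and heights.

Run:
```python
from h import *
c1,a=load('w1'); c2,b=load('w2')
def cell(im,u,v,gam,w=44,h=50):
    x=im[v-h//2:v+h//2,u-w//2:u+w//2].astype(float)/255
    x=(np.clip(x,0,1)**gam*255).astype('uint8')
    return cv2.resize(x,None,fx=6,fy=6,interpolation=cv2.INTER_CUBIC)
cells=[cell(a,309,115,.5),cell(a,321,194,.5),cell(a,313,262,.5),cell(b,297,80,1),cell(b,283,232,1),cell(b,250,270,1)]
cv2.imwrite('pics/mont.png',np.vstack([np.hstack(cells[:3]),np.hstack(cells[3:])]))
hs=cv2.cvtColor(b,cv2.COLOR_BGR2HSV)
f=b.astype(int); print(b[110,295],b[270,250],b[110,340],b[200,400-50],b[270,225])
m=((f[...,0]-f[...,2]>2)).astype('uint8'); m=cv2.morphologyEx(m,cv2.MORPH_OPEN,np.ones((3,3),np.uint8))
n,l,s,ce=cv2.connectedComponentsWithStats(m)
for i in range(1,n):
    if s[i,4]>150 and 220<ce[i][0]<340:
        p=np.argwhere(l==i)[:,::-1].astype(np.float32); r=cv2.minAreaRect(p); print(s[i],ce[i].round(1),r)
        for z in (.006,.012,.02): print(z,[onplane(c2,*q,z)[:2].round(4) for q in cv2.boxPoints(r)],onplane(c2,*r[0],z).round(4))
```

```text
[115 106 108] [117 111 113] [ 87  96 101] [112 126 132] [116 128 133]
[285  68  27   8 170] [297.8  71.6] ((297.87054443359375, 71.68234252929688), (26.23020362854004, 6.442506313323975), 4.39870548248291)
0.006 [array([0.4249, 0.0435]), array([0.4256, 0.0523]), array([0.4637, 0.0495]), array([0.4632, 0.0407])] [0.4443 0.0465 0.006 ]
0.012 [array([0.4248, 0.0431]), array([0.4254, 0.0517]), array([0.4631, 0.0489]), array([0.4626, 0.0403])] [0.444 0.046 0.012]
0.02 [array([0.4245, 0.0424]), array([0.4252, 0.051 ]), array([0.4623, 0.0482]), array([0.4619, 0.0397])] [0.4435 0.0453 0.02  ]
[282  76  29  23 572] [296.1  86.8] ((296.02972412109375, 86.7029800415039), (26.866004943847656, 21.293794631958008), 5.710593223571777)
0.006 [array([0.4207, 0.0129]), array([0.4237, 0.0423]), array([0.4629, 0.0386]), array([0.4605, 0.009 ])] [0.4419 0.0258 0.006 ]
0.012 [array([0.4206, 0.0128]), array([0.4236, 0.0419]), array([0.4623, 0.0382]), array([0.46  , 0.0089])] [0.4416 0.0256 0.012 ]
0.02 [array([0.4205, 0.0126]), array([0.4234, 0.0413]), array([0.4616, 0.0376]), array([0.4593, 0.0088])] [0.4
[... 2043 characters left out ...]
2, -0.1684]), array([ 0.4411, -0.196 ])] [ 0.4231 -0.1802  0.012 ]
0.02 [array([ 0.4029, -0.1893]), array([ 0.4055, -0.1623]), array([ 0.4427, -0.166 ]), array([ 0.4406, -0.1932])] [ 0.4229 -0.1776  0.02  ]
[235 266  29  10 266] [249.2 270.9] ((249.0, 270.5), (9.0, 28.0), 90.0)
0.006 [array([ 0.3422, -0.2627]), array([ 0.39  , -0.2628]), array([ 0.3898, -0.2797]), array([ 0.3416, -0.2796])] [ 0.3659 -0.2712  0.006 ]
0.012 [array([ 0.3429, -0.2599]), array([ 0.3902, -0.26  ]), array([ 0.39  , -0.2767]), array([ 0.3424, -0.2766])] [ 0.3664 -0.2683  0.012 ]
0.02 [array([ 0.3439, -0.2562]), array([ 0.3905, -0.2563]), array([ 0.3903, -0.2727]), array([ 0.3434, -0.2726])] [ 0.367  -0.2644  0.02  ]
```

View pics/mont.png

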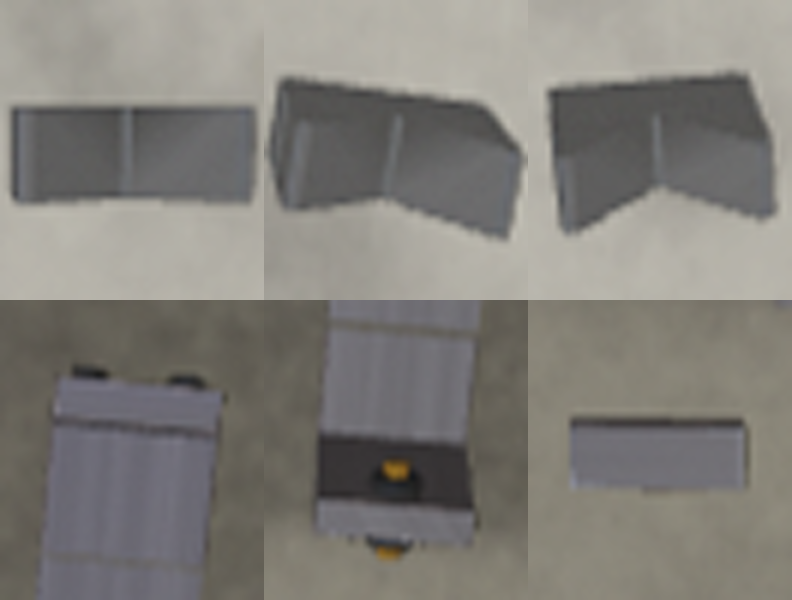

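In the montage, the top row gives support corners and vee lines. A (left) shows the smallest parallax, B and C more. The bottom row gives the bar ends, where the joint lines match the +117 and ±86 edges, and the packer. Now I'll work out heights and centres from these corners.

Run:
```python
from h import *
from scipy.optimize import least_squares
c,_=load('w1')
px=lambda u0,v0,X,Y:(u0-22+(X-2.5)/6, v0-25+(Y-2.5)/6)
# features: foot +y L,R ; top -y L,R ; top +y R ; vee -y, vee +y
F={'A':(309,115,dict(tL=(12+6,203),tR=(250,203),tpR=(255,107),vm=(127,200),vp=(127,107),)),
'B':(321,194,dict(fL=(21,78),fR=(216,103),tL=(26,210),tR=(244,240),tpR=(256,152),vm=(124,195),vp=(136,115))),
'C':(313,262,dict(fL=(22,90),fR=(220,75),tL=(42,235),tR=(247,217),tpR=(242,145),vm=(129,185),vp=(127,115)))}
L=dict(fL=(-25,10,0),fR=(25,10,0),tL=(-25,-10,1),tR=(25,-10,1),tpR=(25,10,1),vm=(0,-10,2),vp=(0,10,2))
for k,(u0,v0,d) in F.items():
    if k!='A': 
        a=onplane(c,*px(u0,v0,*d['fL']),0);b=onplane(c,*px(u0,v0,*d['fR']),0);print(k,'foot width',np.linalg.norm(a-b).round(4))
    for h in (.033,.043,.0496):
        a=onplane(c,*px(u0,v0,*d['tL']),h);b=onplane(c,*px(u0,v0,*d['tR']),h)
        t=(a+b)/2; 
        vm=onplane(c,*px(u0,v0,*d['vm']),h-.021);vp=onplane(c,*px(u0,v0,*d['vp']),h-.021)
        def res(p):   # triangulate centre+yaw from the listed corners
            r=R.from_euler('z',p[2]).as_matrix(); o=[]
            for n,q in d.items():
                l=L[n]; P=r@np.array([l[0],l[1],0])/1e3+[p[0],p[1],[0,h,h-.021][l[2]]]
                o+=list(proj(c,P)[0]-px(u0,v0,*q))
            return o
        s=least_squares(res,[vm[0],vm[1],0])
        print(k,h,'top width',np.linalg.norm(a-b).round(4),'vee len',np.linalg.norm(vm-vp).round(4),'veemid',((vm+vp)/2).round(4),'fit',s.x[:2].round(4),np.degrees(s.x[2]).round(1),'rms px',np.sqrt(2*s.cost/len(s.fun)).round(2))
# shaft: edges in crop w1c (x/3+190,y/3+90)
q=lambda X,Y:(190+(X-1)/3,90+(Y-1)/3)
for n,X,Y,z in [('thin step',126,243,.05),('thinL',107,243,.05),('thinR',146,243,.05),('thin top end',135,78,.05),('midL',82,420,.05),('midR',160,420,.05),('thickL',58,535,.05),('thickR',165,540,.05),('step mid L',88,243,.05),('step midR',166,243,.05),('thick stepL',64,420,.05),('thick stepR',171,420,.05)]:
    print(n,onplane(c,*q(X,Y),z)[:2].round(4))
o=env.observe(); print(o['tcp_pos'])
```

```text
A 0.033 top width 0.0485 vee len 0.0195 veemid [0.454  0.4048 0.012 ] fit [0.4538 0.405 ] -0.2 rms px 0.38
A 0.043 top width 0.0475 vee len 0.0191 veemid [0.4531 0.405  0.022 ] fit [0.4528 0.4053] -0.2 rms px 0.64
A 0.0496 top width 0.0468 vee len 0.0188 veemid [0.4526 0.4052 0.0286] fit [0.4521 0.4055] -0.2 rms px 0.82
B foot width 0.0464
B 0.033 top width 0.0495 vee len 0.0191 veemid [0.4738 0.2986 0.012 ] fit [0.473  0.2989] -7.2 rms px 1.13
B 0.043 top width 0.0484 vee len 0.0187 veemid [0.4725 0.301  0.022 ] fit [0.472  0.3007] -7.4 rms px 0.76
B 0.0496 top width 0.0477 vee len 0.0185 veemid [0.4717 0.3026 0.0286] fit [0.4713 0.302 ] -7.5 rms px 0.79
C foot width 0.0493
C 0.033 top width 0.0487 vee len 0.0187 veemid [0.465  0.1971 0.012 ] fit [0.4653 0.1977] 4.5 rms px 0.77
C 0.043 top width 0.0476 vee len 0.0183 veemid [0.4639 0.2017 0.022 ] fit [0.4644 0.2011] 4.8 rms px 0.63
C 0.0496 top width 0.0469 vee len 0.0181 veemid [0.4631 0.2047 0.0286] fit [0.4638 0.2034] 5.0 rms px 1.17
thin step [0.3567 0.3389]
thinL [0.3488 0.339 ]
thinR [0.3651 0.3389]
thin top end [0.3629 0.4056]
midL [0.3344 0.2606]
midR [0.3687 0.2605]
thickL [0.3208 0.2054]
thickR [0.3693 0.2027]
step mid L [0.3408 0.339 ]
step midR [0.3735 0.3389]
thick stepL [0.3265 0.2606]
thick stepR [0.3735 0.2605]
[ 0.41031432 -0.07294349  0.42103427]
```

A is short, B tall and C mid, which is consistent with sizes and parallax. The bar centre is (0.432, -0.076) at yaw -5.2°. The shaft's grasp point is about (0.351, 0.276) at yaw -4.9°. Now the thin packer at (0.366, -0.272).

Emit:
servo_tool([
  [[-20, -4.4, 32, 0], [-20, -4.4, 32, 0], [-20, -4.4, 32, 0], [-20, -4.4, 32, 0], [-20, -4.4, 32, 0], [-20, -4.4, 32, 0], [-20, -4.4, 32, 0], [-20, -4.4, 32, 0], [-20, -4.4, 32, 0], [-19, -4.4, 32, 0], [0, 0, 0, 0], [0, 0, 0, 0]],
], fingers=0.76)

```text
time: 4.0
tcp_pos: [0.3658, -0.2707, 0.0995]
tool_rot: [-2.217, -2.219, 0.0]
contact_force: [-0.9, -0.1, 0.2]
finger_gap: 0.0647
grip_force: 0.0
```

Emit:
servo_tool([
  [[0, 0, 20, 0], [0, 0, 20, 0], [0, 0, 15, 0], [0, 0, 8, 0], [0, 0, 0, 0], [0, 0, 0, 0]],
])

```text
time: 4.5
tcp_pos: [0.3672, -0.2721, 0.0391]
tool_rot: [2.219, 2.222, 0.0]
contact_force: [0.4, -0.0, 1.1]
finger_gap: 0.0648
grip_force: 0.0
```

Run:
```python
from h import *
shot('wrist','w3'); o=env.observe(); print(o['time'],o['tcp_pos'],o['contact_force'],env.tcp_to_tips,o['finger_gap'])
```

```text
4.55 [ 0.36727351 -0.27244747  0.03936448] [-0.11453464  0.18676956 -0.49958946] 0.025 0.0650027291301122
```

View pics/w3.png

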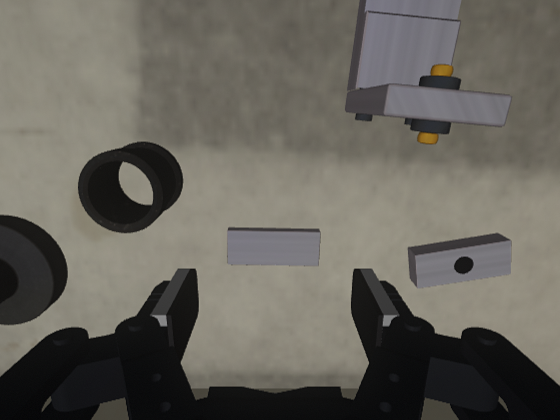

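The packer's top face is at cols 228–320, rows 230–265, centred between the fingers (197–351). I'll check its y.

Run:
```python
from h import *
c,im=load('w3')
for z in (0,.006):
  for p in [(228,228),(320,230),(227,265),(320,265),(274,248)]: print(z,p,onplane(c,*p,z).round(4))
```

```text
0 (228, 228) [ 0.3413 -0.2627  0.    ]
0 (320, 230) [ 0.3917 -0.2638  0.    ]
0 (227, 265) [ 0.3399 -0.2848  0.    ]
0 (320, 265) [ 0.3925 -0.2848  0.    ]
0 (274, 248) [ 0.3665 -0.2745  0.    ]
0.006 (228, 228) [ 0.3421 -0.2606  0.006 ]
0.006 (320, 230) [ 0.3909 -0.2617  0.006 ]
0.006 (227, 265) [ 0.3408 -0.282   0.006 ]
0.006 (320, 265) [ 0.3916 -0.282   0.006 ]
0.006 (274, 248) [ 0.3665 -0.272   0.006 ]
```

Emit:
servo_tool([
  [[0, 0, 5, 0], [0, 0, 4, 0], [0, 0, 1.5, 0], [0, 0, 0, 0]],
])

```text
time: 4.88
tcp_pos: [0.366, -0.2726, 0.0275]
tool_rot: [-2.221, -2.221, 0.0]
contact_force: [-0.1, 0.4, 0.7]
finger_gap: 0.0646
grip_force: 0.0
```

Emit:
servo_tool([
  [[0, 0, 0, 0], [0, 0, 0, 0], [0, 0, 0, 0], [0, 0, 0, 0], [0, 0, 0, 0]],
], fingers=0, force=40)

```text
time: 5.3
tcp_pos: [0.3662, -0.2727, 0.0277]
tool_rot: [2.221, 2.221, 0.0]
contact_force: [-0.4, 0.1, 1.3]
finger_gap: 0.004
grip_force: 0.0
```

The open fingers' tips stand farther back and closed above the packer. I'll reopen and descend to touch.

Emit:
servo_tool([
  [[0, 0, -3, 0], [0, 0, 0, 0], [0, 0, 0, 0], [0, 0, 0, 0], [0, 0, 0, 0], [0, 0, 0, 0]],
], fingers=0.68)

```text
time: 5.8
tcp_pos: [0.3661, -0.2726, 0.0307]
tool_rot: [-2.221, -2.221, 0.0]
contact_force: [-0.2, 0.4, -0.0]
finger_gap: 0.0583
grip_force: 0.0
```

Emit:
servo_tool([
  [[0, 0, 3, 0], [0, 0, 2, 0], [0, 0, 1, 0], [0, 0, 1, 0], [0, 0, 0, 0]],
])

```text
time: 6.22
tcp_pos: [0.366, -0.2725, 0.0234]
tool_rot: [-2.221, -2.221, 0.0]
contact_force: [0.7, 1.0, 0.5]
finger_gap: 0.0578
grip_force: 0.0
```

Emit:
servo_tool([
  [[0, 0, 1, 0], [0, 0, 0, 0]],
])

```text
time: 6.38
tcp_pos: [0.3661, -0.2726, 0.0226]
tool_rot: [-2.221, -2.221, 0.0]
contact_force: [0.1, 0.2, -1.1]
finger_gap: 0.0577
grip_force: 0.0
```

Emit:
servo_tool([
  [[0, 0, 1, 0], [0, 0, 0, 0]],
])

```text
time: 6.55
tcp_pos: [0.3661, -0.2726, 0.0216]
tool_rot: [-2.221, -2.221, 0.0]
contact_force: [-0.8, 0.0, -0.3]
finger_gap: 0.0582
grip_force: 0.0
```

Emit:
servo_tool([
  [[0, 0, 0, 0], [0, 0, 0, 0], [0, 0, 0, 0], [0, 0, 0, 0]],
], fingers=0, force=50)

```text
time: 6.88
tcp_pos: [0.3662, -0.2726, 0.0217]
tool_rot: [2.221, 2.221, -0.0]
contact_force: [-0.6, 0.5, 0.7]
finger_gap: 0.0098
grip_force: 0.0
```

Run:
```python
from h import *
c,im=shot('wrist','w4'); o=env.observe(); print(o['time'],o['tcp_pos'],o['contact_force'],o['finger_gap'])
t=o['tcp_pos']
for d in (.012,.02,.025): print(proj(c,[t+[0,0,-d],t+[.005,.011,-d],t+[.005,-.011,-d]]).round(0).tolist())
```

```text
6.9333 [ 0.36620375 -0.27264564  0.02172835] [-0.14876794  0.21455722 -0.3570942 ] 0.0026123487449867195
[[275.0, 265.0], [286.0, 243.0], [286.0, 285.0]]
[[275.0, 258.0], [286.0, 238.0], [285.0, 278.0]]
[[275.0, 254.0], [285.0, 234.0], [285.0, 273.0]]
```

View pics/w4.png

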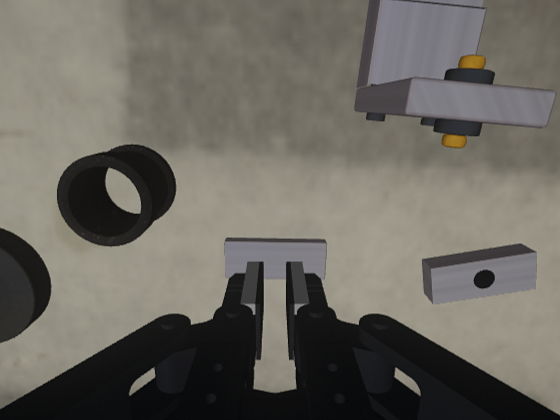

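The fingers are closing above the packer (tips at row ~262, packer at rows 240–278), untouched. The tips reach less far than assumed, so I'll go lower by feel.

Emit:
servo_tool([
  [[0, 0, 0, 0], [0, 0, 0, 0], [0, 0, 0, 0], [0, 0, 0, 0], [0, 0, 0, 0]],
], fingers=0.68)

```text
time: 7.35
tcp_pos: [0.3662, -0.2726, 0.0217]
tool_rot: [-2.221, -2.222, 0.0]
contact_force: [-0.3, -0.4, -0.5]
finger_gap: 0.0579
grip_force: 0.0
```

Emit:
servo_tool([
  [[0, 0, 1, 0], [0, 0, 1, 0], [0, 0, 0, 0]],
])

```text
time: 7.6
tcp_pos: [0.3661, -0.2725, 0.0195]
tool_rot: [-2.221, -2.221, 0.0]
contact_force: [0.7, 0.2, -0.4]
finger_gap: 0.0581
grip_force: 0.0
```

Emit:
servo_tool([
  [[0, 0, 1, 0], [0, 0, 0, 0]],
])

```text
time: 7.77
tcp_pos: [0.3661, -0.2726, 0.0185]
tool_rot: [-2.221, -2.221, 0.0]
contact_force: [-0.5, 0.7, -0.0]
finger_gap: 0.0581
grip_force: 0.0
```

Emit:
servo_tool([
  [[0, 0, 1, 0], [0, 0, 0, 0]],
])

```text
time: 7.93
tcp_pos: [0.3661, -0.2726, 0.0175]
tool_rot: [-2.221, -2.221, 0.0]
contact_force: [-0.8, -0.1, 0.5]
finger_gap: 0.0579
grip_force: 0.0
```

Emit:
servo_tool([
  [[0, 0, 1, 0], [0, 0, 0, 0]],
])

```text
time: 8.1
tcp_pos: [0.3661, -0.2726, 0.0166]
tool_rot: [-2.221, -2.221, 0.0]
contact_force: [-0.2, 0.2, -0.4]
finger_gap: 0.0581
grip_force: 0.0
```

Emit:
servo_tool([
  [[0, 0, 1, 0], [0, 0, 1, 0], [0, 0, 0, 0]],
])

```text
time: 8.35
tcp_pos: [0.3661, -0.2726, 0.0145]
tool_rot: [-2.221, -2.221, 0.0]
contact_force: [0.2, -0.4, -0.2]
finger_gap: 0.058
grip_force: 0.0
```

Emit:
servo_tool([
  [[0, 0, 1, 0], [0, 0, 0, 0]],
])

```text
time: 8.52
tcp_pos: [0.3661, -0.2726, 0.0136]
tool_rot: [-2.221, -2.221, 0.0]
contact_force: [0.3, -0.6, -0.0]
finger_gap: 0.0579
grip_force: 0.0
```

Emit:
servo_tool([
  [[0, 0, 1, 0], [0, 0, 0, 0]],
])

```text
time: 8.68
tcp_pos: [0.3661, -0.2726, 0.0126]
tool_rot: [-2.221, -2.221, 0.0]
contact_force: [0.2, 0.2, 0.1]
finger_gap: 0.0582
grip_force: 0.0
```

Emit:
servo_tool([
  [[0, 0, 0, 0], [0, 0, 0, 0], [0, 0, 0, 0]],
], fingers=0.5, force=50)

```text
time: 8.93
tcp_pos: [0.3662, -0.2726, 0.0127]
tool_rot: [2.221, 2.221, 0.0]
contact_force: [-0.4, -0.5, -0.0]
finger_gap: 0.043
grip_force: 0.0
```

Emit:
servo_tool([
  [[0, 0, 0, 0], [0, 0, 0, 0], [0, 0, 0, 0]],
], fingers=0.68)

```text
time: 9.18
tcp_pos: [0.3662, -0.2726, 0.0127]
tool_rot: [-2.221, -2.221, 0.0]
contact_force: [0.6, 0.1, 0.7]
finger_gap: 0.0585
grip_force: 0.0
```

Emit:
servo_tool([
  [[0, 0, 1, 0], [0, 0, 1, 0], [0, 0, 0, 0]],
])

```text
time: 9.43
tcp_pos: [0.3661, -0.2726, 0.0105]
tool_rot: [-2.221, -2.221, 0.0]
contact_force: [-0.5, 0.5, -0.6]
finger_gap: 0.0581
grip_force: 0.0
```

Emit:
servo_tool([
  [[0, 0, 1, 0], [0, 0, 1, 0], [0, 0, 0, 0]],
])

```text
time: 9.68
tcp_pos: [0.3661, -0.2726, 0.0085]
tool_rot: [-2.221, -2.221, 0.0]
contact_force: [-0.4, 0.2, -0.8]
finger_gap: 0.0579
grip_force: 0.0
```

Run:
```python
from h import *
c,im=shot('wrist','w5'); o=env.observe(); print(o['time'],o['tcp_pos'],o['contact_force'],o['finger_gap'],o['q'])
```

```text
9.7333 [ 0.36608481 -0.27256778  0.00856698] [-0.13748044  0.56681396 -0.2245262 ] 0.057805268587918165 [-6.43282789e-01  4.45082499e-01  2.13892654e+00 -1.62124137e-05
  5.57841814e-01 -6.43283541e-01]
```

View pics/w5.png

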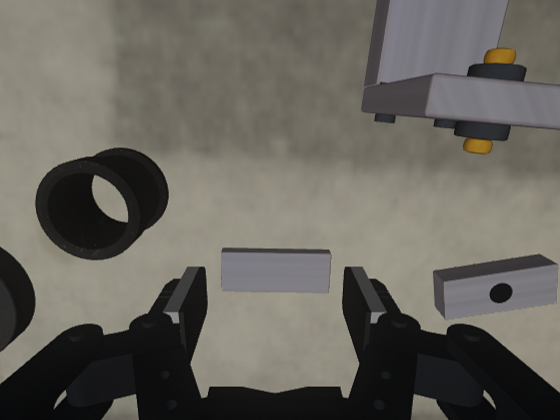

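The tips (row 267, depth ≈153 mm) are still about 11 mm above the packer's top (depth ≈165 mm), and well centred at cols 206/342 against 222–330. The real fingertips lie some 9 mm behind the reported TCP, so I'll keep descending by feel.

Emit:
servo_tool([
  [[0, 0, 2, 0], [0, 0, 2, 0], [0, 0, 2, 0], [0, 0, 2, 0], [0, 0, 2, 0], [0, 0, 1, 0], [0, 0, 0, 0]],
])

```text
time: 10.32
tcp_pos: [0.366, -0.2725, -0.0026]
tool_rot: [-2.221, -2.221, 0.0]
contact_force: [0.5, -0.7, -0.6]
finger_gap: 0.0585
grip_force: 0.0
```

Emit:
servo_tool([
  [[0, 0, 1, 0], [0, 0, 1, 0], [0, 0, 0, 0]],
])

```text
time: 10.57
tcp_pos: [0.3661, -0.2726, -0.0044]
tool_rot: [-2.221, -2.222, 0.0]
contact_force: [0.3, -0.6, 0.2]
finger_gap: 0.0582
grip_force: 0.0
```

Emit:
servo_tool([
  [[0, 0, 1, 0], [0, 0, 0, 0]],
])

```text
time: 10.73
tcp_pos: [0.3661, -0.2726, -0.0054]
tool_rot: [-2.221, -2.221, 0.0]
contact_force: [0.2, -0.5, -0.3]
finger_gap: 0.0582
grip_force: 0.0
```

Emit:
servo_tool([
  [[0, 0, 1, 0], [0, 0, 0, 0]],
])

```text
time: 10.9
tcp_pos: [0.3661, -0.2726, -0.0064]
tool_rot: [-2.221, -2.221, 0.0]
contact_force: [-0.2, 0.3, -0.1]
finger_gap: 0.0581
grip_force: 0.0
```

Emit:
servo_tool([
  [[0, 0, 0, 0], [0, 0, 0, 0], [0, 0, 0, 0]],
], fingers=0.53)

```text
time: 11.15
tcp_pos: [0.3662, -0.2726, -0.0059]
tool_rot: [2.221, 2.221, -0.0]
contact_force: [-1.8, 1.1, 7.3]
finger_gap: 0.048
grip_force: 50.1
```

Gripped: gap 48 mm at 50 N. The effective tip plane is about 6 mm above the TCP at this opening. I'll lift clear of the stop, traverse to the far (+y) slot, and turn to the bar's yaw.

Emit:
servo_tool([
  [[0, 0, -10, 0], [0, 0, -30, 0], [0, 0, -40, 0], [0, 0, -40, 0], [20, 5.5, 0, 0], [32, 8.7, 0, 0], [32, 8.7, 0, 0], [32, 8.7, 0, 0], [32, 8.7, 0, 0], [32, 8.7, 0, 0], [32, 8.7, 0, 0], [32, 8.7, 0, 0]],
], fingers=0)

```text
time: 12.15
tcp_pos: [0.4326, -0.027, 0.1144]
tool_rot: [2.221, 2.221, 0.001]
contact_force: [0.8, -0.3, -1.0]
finger_gap: 0.0479
grip_force: 51.9
```

Emit:
servo_tool([
  [[22, 6.1, 0, 0], [0, 0, 20, 5.2], [0, 0, 30, 0], [0, 0, 20, 0], [0, 0, 10, 0], [0, 0, 0, 0], [0, 0, 0, 0]],
])

```text
time: 12.73
tcp_pos: [0.4386, -0.0067, 0.034]
tool_rot: [-2.32, -2.118, 0.001]
contact_force: [0.5, -0.2, 0.1]
finger_gap: 0.0476
grip_force: 51.9
```

Run:
```python
from h import *
c,im=shot('wrist','w6'); o=env.observe(); print(o['time'],o['tcp_pos'],o['contact_force'],o['finger_gap'],o['grip_force'],R.from_rotvec(o['tool_rot']).as_matrix().round(3)[:,:2])
# predicted slot features vs tcp
ce=np.array([.4322,-.0763]);ex=np.array([.9959,-.0907]);ey=np.array([.0907,.9959])
d=o['tcp_pos'][:2]-ce; print('tcp in bar',d@ex,d@ey)
print(proj(c,[np.r_[ce+a*ex+b*ey,.02] for a,b in [(-.02,.117),(.02,.117),(-.02,.127),(.02,.127),(-.02,.086),(.02,.086)]]).round(0).tolist())
cv2.imwrite('pics/w6c.png',im)
```

```text
12.7833 [ 0.43922001 -0.00675881  0.03453236] [ 0.46165794 -0.20829828 -0.27959398] 0.04783902401626522 51.853187084198 [[ 0.091  0.996]
 [ 0.996 -0.091]
 [ 0.     0.001]]
tcp in bar 0.000683844663438007 0.06989278681900354
[[231.0, 167.0], [320.0, 167.0], [230.0, 144.0], [321.0, 144.0], [233.0, 232.0], [317.0, 232.0]]
```

View pics/w6c.png

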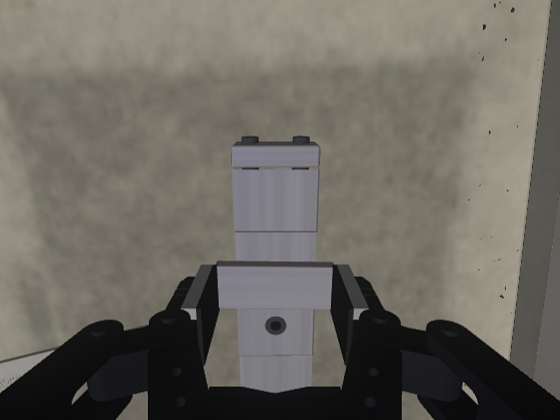

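The slot edge (row 232) and bar edges (233/317) match prediction exactly, and the packer is square over the slot. I'll lower it by feel and release.

Emit:
servo_tool([
  [[0, 0, 10, 0], [0, 0, 8, 0], [0, 0, 4, 0], [0, 0, 1, 0], [0, 0, 0, 0]],
])

```text
time: 13.2
tcp_pos: [0.4383, -0.0067, 0.0103]
tool_rot: [-2.32, -2.118, 0.001]
contact_force: [0.3, 0.4, 0.1]
finger_gap: 0.048
grip_force: 51.9
```

Emit:
servo_tool([
  [[0, 0, 1, 0], [0, 0, 0, 0]],
])

```text
time: 13.37
tcp_pos: [0.4387, -0.0066, 0.0097]
tool_rot: [2.32, 2.118, 0.0]
contact_force: [-1.4, -0.0, -0.7]
finger_gap: 0.0477
grip_force: 51.9
```

Emit:
servo_tool([
  [[0, 0, 1, 0], [0, 0, 0, 0]],
])

```text
time: 13.53
tcp_pos: [0.4389, -0.0066, 0.0091]
tool_rot: [2.32, 2.118, 0.0]
contact_force: [-2.6, -0.5, 5.8]
finger_gap: 0.0478
grip_force: 52.6
```

Emit:
servo_tool([
  [[0, 0, 1, 0], [0, 0, 0, 0]],
])

```text
time: 13.7
tcp_pos: [0.4389, -0.0066, 0.009]
tool_rot: [2.32, 2.118, 0.001]
contact_force: [-5.6, -0.6, 23.9]
finger_gap: 0.0479
grip_force: 54.7
```

Seated at TCP z 0.009. I'll back off, open, lift, and travel to the tall support (B).

Emit:
servo_tool([
  [[0, 0, -2, 0], [0, 0, 0, 0], [0, 0, 0, 0], [0, 0, 0, 0], [0, 0, -10, 0], [0, 0, -40, 0], [0, 0, -40, 0], [0, 0, -10, 0], [30, 0.4, 0, 0], [35, 0.5, 0, 0], [35, 0.5, 0, 0], [35, 0.5, 0, 0]],
], fingers=0.74)

```text
time: 14.7
tcp_pos: [0.4527, 0.129, 0.1104]
tool_rot: [2.321, 2.117, 0.001]
contact_force: [0.5, -0.2, 0.9]
finger_gap: 0.0633
grip_force: 0.0
```

Emit:
servo_tool([
  [[35, 0.5, 0, 0], [35, 0.5, 0, 0], [35, 0.5, 0, 0], [35, 0.5, 0, 0], [35, 0.4, 0, 2.3], [0, 0, 0, 0], [0, 0, 0, 0]],
])

```text
time: 15.28
tcp_pos: [0.4708, 0.3033, 0.1097]
tool_rot: [2.359, 2.075, -0.0]
contact_force: [-0.7, -1.5, -0.1]
finger_gap: 0.0631
grip_force: 0.0
```

```bash
cat >> h.py <<'E'
def darkblob(im,thr=62,rmax=262):
    g=cv2.cvtColor(im,cv2.COLOR_BGR2GRAY); m=(g<thr).astype('uint8'); m=cv2.morphologyEx(m,cv2.MORPH_OPEN,np.ones((3,3),np.uint8))
    n,l,s,ce=cv2.connectedComponentsWithStats(m); return l,s,ce
E
python3 - <<'E'
from h import *
c,im=shot('wrist','w7'); o=env.observe(); t=o['tcp_pos']; print(o['time'],t,o['contact_force'],o['finger_gap'],R.from_rotvec(o['tool_rot']).as_matrix().round(3)[:,:2])
g=cv2.cvtColor(im,cv2.COLOR_BGR2GRAY)
Rt=R.from_rotvec(o['tool_rot']).as_matrix(); ax,ay=Rt[:,0],Rt[:,1]
for h in (.033,.043,.0496):
    print(h,[proj(c,[t*[1,1,0]+a*ay*.025+b*ax*.01+[0,0,z] for a,b,z in [(-1,1,0),(1,1,0),(-1,1,h),(1,1,h),(0,1,h-.021)]]).round(0).tolist()])
for r in range(190,300,6): print(r,''.join('#' if x<45 else ('+' if x<70 else '.') for x in g[r,200:350:2]))
E
```

```text
15.3333 [0.47040436 0.30185144 0.10956416] [ 0.37224847  0.19279841 -0.64434943] 0.06323873315737781 [[ 0.129  0.992]
 [ 0.992 -0.129]
 [-0.001 -0.001]]
0.033 [[[241.0, 198.0], [309.0, 198.0], [236.0, 210.0], [314.0, 210.0], [275.0, 202.0]]]
0.043 [[[241.0, 198.0], [309.0, 198.0], [235.0, 215.0], [315.0, 215.0], [275.0, 206.0]]]
0.0496 [[[241.0, 198.0], [309.0, 198.0], [234.0, 218.0], [316.0, 218.0], [275.0, 208.0]]]
190 ...........................................................................
196 ...........................................................................
202 .....................###################################...................
208 ....................#####################################..................
214 ...................###################+###################.................
220 ..................#++#################+#########+++++++++++................
226 ..................+++#################+####+++++++++++++++#................
232 ..................+++#################+++++++++++++++++++++................
238 ..................+++##############......++++++++++++++++++................
244 ..................+++#####+.......................+++++++++................
250 ...........................................................................
256 ...........................................................................
262 ...........................................................................
268 ...........................................................................
274 ...........................................................................
280 ...........................................................................
286 ...........................................................................
292 ...........................................................................
298 +..........................................................................
```

The tall support is confirmed: top width is 82 px and the height shift about 20 rows, matching 49.6 mm. It is centred at col 276, square. Now grasp it.

Emit:
servo_tool([
  [[-1, 0, 25, 0], [0, 0, 35, 0], [0, 0, 25, 0], [0, 0, 10, 0], [0, 0, 5, 0], [0, 0, 0, 0]],
])

```text
time: 15.83
tcp_pos: [0.4706, 0.2997, 0.0094]
tool_rot: [-2.363, -2.07, 0.003]
contact_force: [0.2, 0.6, 1.1]
finger_gap: 0.0629
grip_force: 0.0
```

Emit:
servo_tool([
  [[0, 0, 0, 0], [0, 0, 0, 0], [0, 0, 0, 0], [0, 0, 0, 0]],
], fingers=0, force=60)

```text
time: 16.17
tcp_pos: [0.4718, 0.3012, 0.0111]
tool_rot: [2.361, 2.071, 0.004]
contact_force: [0.5, -1.9, 7.3]
finger_gap: 0.0492
grip_force: 63.3
```

Emit:
servo_tool([
  [[0, 0, -10, 0], [0, 0, -30, 0], [0, 0, -35, 0], [-30, 0.7, 0, 0], [-35, 0.9, 0, 0], [-35, 0.9, 0, 0], [-35, 0.9, 0, 0], [-35, 0.9, 0, 0], [-35, 0.9, 0, 0], [-35, 0.9, 0, 0], [-35, 0.8, 0, 0], [-34, 0.8, 0, -2.3]],
])

```text
time: 17.17
tcp_pos: [0.4377, -0.0082, 0.0855]
tool_rot: [2.32, 2.118, 0.001]
contact_force: [0.9, 0.4, -3.0]
finger_gap: 0.0492
grip_force: 63.4
```

Emit:
servo_tool([
  [[0, 0, 0, 0], [0, 0, 0, 0]],
])

```text
time: 17.33
tcp_pos: [0.438, -0.0081, 0.0854]
tool_rot: [2.324, 2.114, 0.001]
contact_force: [-0.6, -0.1, -2.5]
finger_gap: 0.0492
grip_force: 63.4
```

```bash
cat >> h.py <<'E'
ce=np.array([.4322,-.0763]);ex=np.array([.9959,-.0907]);ey=np.array([.0907,.9959])
def inbar(o):
    d=o['tcp_pos'][:2]-ce; m=R.from_rotvec(o['tool_rot']).as_matrix(); return 'bar x,y mm %.1f %.1f yaw err deg %.2f'%(1e3*d@ex,1e3*d@ey,np.degrees(np.arctan2(m[1,0],m[0,0]))-90+5.2)
E
python3 - <<'E'
from h import *
c,im=shot('wrist','w8'); o=env.observe(); print(o['time'],o['tcp_pos'],o['contact_force'],o['finger_gap'],inbar(o))
g=cv2.cvtColor(im,cv2.COLOR_BGR2GRAY)
for r in range(215,300,5): print(r,''.join('#' if x<45 else ('+' if x<70 else '.') for x in g[r,180:370:2]))
print(proj(c,[np.r_[ce+a*ex+b*ey,.02] for a,b in [(-.02,.117),(.02,.117),(-.02,.086),(.02,.086)]]).round(0).tolist())
for r in range(100,260): 
    pass
col=g[150:262,275].astype(int); print('edges rows',[(150+i,int(d)) for i,d in enumerate(np.diff(col)) if abs(d)>12])
E
```

```text
17.3833 [ 0.43828878 -0.0070754   0.08529366] [ 0.76420556  0.5188713  -2.90132772] 0.049096180042877705 bar x,y mm -0.2 69.5 yaw err deg -0.14
215 ...............................................................................................
220 ...............................................................................................
225 ...............................................................................................
230 ...............................................................................................
235 ...............................................................................................
240 ...............................................................................................
245 ......................+###########################++++++++++++++++++++++.......................
250 ....................+######################################################....................
255 ....................########################################################...................
260 ...................#################################
[... 224 characters left out ...]
#####+++++.........
275 .......+++++++#################################++#################################++++++.......
280 +#####+++++++##################################++##################################++++++#####+
285 #####+++++++###################################++###################################++++++#####
290 ####+++++++###################################+++##################++++##############+++++++###
295 ###+++++++####################################+++#########++#++++++++++++++++#########+++++++##
[[242.0, 150.0], [310.0, 150.0], [243.0, 201.0], [309.0, 201.0]]
edges rows [(151, 18), (199, -23), (201, 25), (207, -29), (208, -44), (210, 50), (211, 28), (243, -42), (244, -64)]
```

Emit:
servo_tool([
  [[0.5, 0, 20, 0], [0, 0, 18, 0], [0, 0, 9, 0], [0, 0, 4, 0], [0, 0, 0, 0], [0, 0, 0, 0]],
])

```text
time: 17.88
tcp_pos: [0.4385, -0.0056, 0.034]
tool_rot: [-2.319, -2.119, 0.0]
contact_force: [-0.5, 0.2, -3.4]
finger_gap: 0.0491
grip_force: 63.2
```

Emit:
servo_tool([
  [[0, 0, 1, 0], [0, 0, 0, 0]],
])

```text
time: 18.05
tcp_pos: [0.4388, -0.006, 0.0333]
tool_rot: [2.319, 2.118, 0.001]
contact_force: [-0.3, -0.4, -3.1]
finger_gap: 0.0492
grip_force: 63.2
```

Emit:
servo_tool([
  [[0, 0, 1, 0], [0, 0, 0, 0]],
])

```text
time: 18.22
tcp_pos: [0.4387, -0.0061, 0.0321]
tool_rot: [2.319, 2.118, 0.001]
contact_force: [0.2, 1.4, -0.0]
finger_gap: 0.049
grip_force: 63.7
```

Emit:
servo_tool([
  [[0, 0, 0.7, 0], [0, 0, 0, 0]],
])

```text
time: 18.38
tcp_pos: [0.4388, -0.0061, 0.0321]
tool_rot: [2.32, 2.118, 0.001]
contact_force: [-3.5, 1.0, 16.9]
finger_gap: 0.0489
grip_force: 65.5
```

Emit:
servo_tool([
  [[0, 0, -0.7, 0], [0, 0, 0, 0], [0, 0, 0, 0], [0, 0, 0, 0], [0, 0, -10, 0], [0, 0, -35, 0], [0, 0, -34, 0], [30, 1, 0, 0], [35, 1.1, 0, 0], [36, 1.2, 0, 0], [36, 1.1, 0, 0], [36, 1.1, 0, 0]],
], fingers=0.74)

```text
time: 19.38
tcp_pos: [0.4594, 0.1673, 0.1116]
tool_rot: [2.32, 2.118, 0.001]
contact_force: [1.6, -0.1, 0.6]
finger_gap: 0.0634
grip_force: 0.0
```

Emit:
servo_tool([
  [[36, 1.2, 0, -5], [0, 0, 0, -5], [0, 0, 0, 0], [0, 0, 0, 0], [0, 0, 0, 0]],
])

```text
time: 19.8
tcp_pos: [0.4634, 0.2006, 0.1108]
tool_rot: [-2.13, -2.309, 0.001]
contact_force: [0.0, 1.0, -1.0]
finger_gap: 0.0632
grip_force: 0.0
```

```bash
cat >> h.py <<'E'
def sup(o,c,im,hs):
    t=o['tcp_pos']; g=cv2.cvtColor(im,cv2.COLOR_BGR2GRAY); M=R.from_rotvec(o['tool_rot']).as_matrix(); ax,ay=M[:,0],M[:,1]
    for h in hs: print(h,proj(c,[t*[1,1,0]+a*ay*.025+b*ax*.01+[0,0,z] for a,b,z in [(-1,1,0),(1,1,0),(-1,1,h),(1,1,h),(0,1,h-.021)]]).round(0).tolist())
    for r in range(184,270,4): print(r,''.join('#' if x<45 else ('+' if x<70 else '.') for x in g[r,200:350:2]))
E
python3 - <<'E'
from h import *
c,im=shot('wrist','w9'); o=env.observe(); print(o['time'],o['tcp_pos'],o['contact_force'],o['finger_gap'],inbar(o))
sup(o,c,im,(.033,.043,.0496))
E
```

```text
19.85 [0.46356343 0.20038612 0.11081344] [ 0.4753434  -0.0212928  -0.05061315] 0.06350346790810794 bar x,y mm 6.1 278.4 yaw err deg 9.81
0.033 [[241.0, 196.0], [309.0, 196.0], [237.0, 208.0], [314.0, 208.0], [275.0, 200.0]]
0.043 [[241.0, 196.0], [309.0, 196.0], [235.0, 212.0], [316.0, 212.0], [275.0, 203.0]]
0.0496 [[241.0, 196.0], [309.0, 196.0], [234.0, 215.0], [317.0, 215.0], [275.0, 206.0]]
184 ...........................................................................
188 ...........................................................................
192 ...........................................................................
196 ......................+################################....................
200 .....................###################################...................
204 .....................#################+##################..................
208 ....................##################+###################.................
212 ...................#+#################++##########+++++++##................
216 ...................#++################++#######++++++++++
[... 358 characters left out ...]
....+++######+...................++++++++++.................
240 ....................+++................................++..................
244 ...........................................................................
248 ...........................................................................
252 ...........................................................................
256 ...........................................................................
260 ...........................................................................
264 ...........................................................................
268 ...........................................................................
```

Confirmed mid: 80 px wide, top at row 212, centred. Grasp it and carry it to the middle slot.

Emit:
servo_tool([
  [[0, 0.5, 25, 0], [0, 0, 35, 0], [0, 0, 25, 0], [0, 0, 10, 0], [0, 0, 6, 0], [0, 0, 0, 0]],
])

```text
time: 20.35
tcp_pos: [0.464, 0.2007, 0.0092]
tool_rot: [-2.128, -2.31, 0.002]
contact_force: [-0.2, 0.1, 0.8]
finger_gap: 0.0633
grip_force: 0.0
```

Emit:
servo_tool([
  [[0, 0, 0, 0], [0, 0, 0, 0], [0, 0, 0, 0], [0, 0, 0, 0]],
], fingers=0, force=60)

```text
time: 20.68
tcp_pos: [0.4653, 0.2018, 0.011]
tool_rot: [2.126, 2.312, 0.003]
contact_force: [0.0, -1.1, 7.2]
finger_gap: 0.0491
grip_force: 63.2
```

Emit:
servo_tool([
  [[0, 0, -10, 0], [0, 0, -30, 0], [0, 0, -35, 0], [0, 0, -25, 0], [-25, -5, 0, 0], [-33, -6.6, 0, 0], [-36, -7.2, 0, 0], [-36, -7.2, 0, 0], [-36, -7.2, 0, 0], [-36, -7.2, 0, 0], [-36, -7.2, 0, 0], [-36, -7.3, 0, 5]],
])

```text
time: 21.68
tcp_pos: [0.4321, -0.0777, 0.1106]
tool_rot: [2.223, 2.219, 0.001]
contact_force: [0.2, -0.6, -2.2]
finger_gap: 0.049
grip_force: 63.3
```

Emit:
servo_tool([
  [[0, 0, 0, 5], [0, 0, 0, 0], [0, 0, 0, 0], [0, 0, 0, 0]],
])

```text
time: 22.02
tcp_pos: [0.4327, -0.0755, 0.11]
tool_rot: [2.316, 2.122, 0.001]
contact_force: [-1.0, 0.3, -1.9]
finger_gap: 0.0494
grip_force: 63.3
```

Run:
```python
from h import *
c,im=shot('wrist','w10'); o=env.observe(); print(o['time'],o['tcp_pos'],o['contact_force'],o['finger_gap'],inbar(o))
g=cv2.cvtColor(im,cv2.COLOR_BGR2GRAY)
print(proj(c,[np.r_[ce+a*ex+b*ey,z] for a,b,z in [(-.025,.08,.021),(.025,.08,.021),(-.025,.08,.0706),(.025,.08,.0706),(0,.08,.0496),(-.025,.06,.0706),(.025,.06,.0706),(0,.06,.0496)]]).round(0).tolist())
for r in range(120,240,5): print(r,''.join('#' if x<45 else ('+' if x<70 else '.') for x in g[r,200:350:2]))
```

```text
22.0667 [ 0.43268767 -0.07528648  0.10993015] [-0.07329748 -0.30982374 -2.78229596] 0.048610214229449215 bar x,y mm 0.4 1.1 yaw err deg 0.21
[[235.0, 96.0], [315.0, 96.0], [224.0, 93.0], [326.0, 94.0], [275.0, 95.0], [226.0, 135.0], [324.0, 135.0], [275.0, 132.0]]
120 .............++++####################+++++++++++++++++++++++++.............
125 .............++++####################+++++++++++++++++++++++++.............
130 .............++++#######+++++..............+++##+++++++++++++#.............
135 ...........................................................................
140 ...........................................................................
145 ...........................................................................
150 ...........................................................................
155 ...........................................................................
160 ...........................................................................
165 ..................................++###+++.................................
170 ...............................
[... 384 characters left out ...]
............................................................
200 ...........................................................................
205 ...........................................................................
210 ...........................................................................
215 ...........................................................................
220 ...........................................................................
225 ...........................................................................
230 ...........................................................................
235 ...........................................................................
```

Emit:
servo_tool([
  [[-1, -0.4, 25, 0], [0, 0, 30, 0], [0, 0, 17, 0], [0, 0, 8, 0], [0, 0, 2, 0], [0, 0, 0, 0], [0, 0, 0, 0]],
])

```text
time: 22.65
tcp_pos: [0.4329, -0.0769, 0.0285]
tool_rot: [2.318, 2.119, 0.001]
contact_force: [-0.9, -0.4, -2.1]
finger_gap: 0.049
grip_force: 63.0
```

Emit:
servo_tool([
  [[0, 0, 1, 0], [0, 0, 0, 0]],
])

```text
time: 22.82
tcp_pos: [0.4328, -0.0772, 0.0275]
tool_rot: [2.319, 2.118, 0.002]
contact_force: [0.4, -0.1, -2.0]
finger_gap: 0.0492
grip_force: 63.0
```

Emit:
servo_tool([
  [[0, 0, 1, 0], [0, 0, 0, 0]],
])

```text
time: 22.98
tcp_pos: [0.4323, -0.0773, 0.026]
tool_rot: [2.319, 2.118, 0.001]
contact_force: [-0.9, 0.5, -2.9]
finger_gap: 0.049
grip_force: 63.0
```

Emit:
servo_tool([
  [[0, 0, 0.7, 0], [0, 0, 0, 0]],
])

```text
time: 23.15
tcp_pos: [0.4323, -0.0772, 0.0259]
tool_rot: [2.32, 2.118, 0.0]
contact_force: [-4.2, 1.0, 15.1]
finger_gap: 0.0487
grip_force: 65.2
```

Emit:
servo_tool([
  [[0, 0, -0.7, 0], [0, 0, 0, 0], [0, 0, 0, 0], [0, 0, 0, 0], [0, 0, -10, 0], [0, 0, -35, 0], [0, 0, -39, 0], [27, -1.2, 0, 0], [35, -1.6, 0, 0], [35, -1.6, 0, 0], [35, -1.6, 0, 0], [35, -1.6, 0, 0]],
], fingers=0.74)

```text
time: 24.15
tcp_pos: [0.4396, 0.0914, 0.1106]
tool_rot: [2.32, 2.117, 0.001]
contact_force: [0.2, -0.8, 0.1]
finger_gap: 0.063
grip_force: 0.0
```

Emit:
servo_tool([
  [[35, -1.6, 0, 0], [35, -1.6, 0, 0], [35, -1.6, 0, 0], [35, -1.6, 0, 0], [35, -1.6, 0, 0], [35, -1.7, 0, 0], [35, -1.7, 0, 0], [35, -1.7, 0, 0], [35, -1.6, 0, -5], [0, 0, 0, 0], [0, 0, 0, 0], [0, 0, 0, 0]],
])

```text
time: 25.15
tcp_pos: [0.453, 0.4042, 0.1097]
tool_rot: [2.225, 2.217, -0.002]
contact_force: [-0.6, -0.4, -0.8]
finger_gap: 0.0631
grip_force: 0.0
```

Run:
```python
from h import *
c,im=shot('wrist','w11'); o=env.observe(); print(o['time'],o['tcp_pos'],o['contact_force'],o['finger_gap'],inbar(o))
sup(o,c,im,(.033,.043,.0496))
```

```text
25.2 [0.45310994 0.40370282 0.10972448] [-0.55388734 -0.55695608  0.20657811] 0.06313944282398855 bar x,y mm -22.7 479.9 yaw err deg 4.95
0.033 [[241.0, 196.0], [309.0, 196.0], [237.0, 209.0], [314.0, 209.0], [275.0, 200.0]]
0.043 [[241.0, 196.0], [309.0, 196.0], [235.0, 213.0], [316.0, 213.0], [275.0, 204.0]]
0.0496 [[241.0, 196.0], [309.0, 196.0], [234.0, 216.0], [317.0, 216.0], [275.0, 207.0]]
184 ...........................................................................
188 ...........................................................................
192 ...........................................................................
196 ......................##################################...................
200 .....................#################+#################+..................
204 ....................##################+##################..................
208 ....................++################+###########+++++++#.................
212 ....................++################+#########+++++++++#.................
216 ....................++################+#####++++++++++++
[... 359 characters left out ...]
............................................................
240 ...........................................................................
244 ...........................................................................
248 ...........................................................................
252 ...........................................................................
256 ...........................................................................
260 ...........................................................................
264 ...........................................................................
268 ...........................................................................
```

Confirmed short: 76 px wide, top at row 208, offset about +1.5 mm in tool y. Grasp it.

Emit:
servo_tool([
  [[0.7, 1.5, 25, 0], [0, 0, 35, 0], [0, 0, 25, 0], [0, 0, 10, 0], [0, 0, 5, 0], [0, 0, 0, 0]],
])

```text
time: 25.7
tcp_pos: [0.455, 0.4046, 0.0094]
tool_rot: [-2.227, -2.216, 0.002]
contact_force: [-0.2, -0.3, 0.0]
finger_gap: 0.0632
grip_force: 0.0
```

Emit:
servo_tool([
  [[0, 0, 0, 0], [0, 0, 0, 0], [0, 0, 0, 0], [0, 0, 0, 0]],
], fingers=0, force=60)

```text
time: 26.03
tcp_pos: [0.456, 0.4063, 0.0114]
tool_rot: [2.225, 2.217, 0.004]
contact_force: [-0.2, -2.3, 7.8]
finger_gap: 0.0486
grip_force: 63.1
```

Emit:
servo_tool([
  [[0, 0, -10, 0], [0, 0, -30, 0], [0, 0, -35, 0], [0, 0, -25, 0], [-25, -1.2, 0, 0], [-35, -1.7, 0, 0], [-37, -1.8, 0, 0], [-37, -1.8, 0, 0], [-37, -1.8, 0, 0], [-37, -1.8, 0, 0], [-37, -1.8, 0, 0], [-37, -1.8, 0, 0]],
])

```text
time: 27.03
tcp_pos: [0.44, 0.1221, 0.1105]
tool_rot: [2.224, 2.218, 0.001]
contact_force: [0.4, 0.1, -1.6]
finger_gap: 0.0485
grip_force: 62.8
```

Emit:
servo_tool([
  [[-37, -1.8, 0, 0], [-37, -1.8, 0, 0], [-37, -1.8, 0, 0], [-37, -1.8, 0, 0], [-37, -1.8, 0, 0], [-36, -1.8, 0, 0], [-30, -1.5, 0, 0], [-18, -1, 0, 5], [0, 0, 0, 0], [0, 0, 0, 0], [0, 0, 0, 0]],
])

```text
time: 27.95
tcp_pos: [0.426, -0.145, 0.1101]
tool_rot: [-2.319, -2.119, -0.0]
contact_force: [-0.2, -0.5, -2.0]
finger_gap: 0.0489
grip_force: 62.7
```

Run:
```python
from h import *
c,im=shot('wrist','w12'); o=env.observe(); print(o['time'],o['tcp_pos'],o['contact_force'],o['finger_gap'],inbar(o))
g=cv2.cvtColor(im,cv2.COLOR_BGR2GRAY)
for H,b,z0 in ((.0496,.07,.021),(.043,0,.015)):
  print(proj(c,[np.r_[ce+a*ex+(b+d)*ey,z] for a,d,z in [(-.025,.01,H+z0),(.025,.01,H+z0),(-.025,-.01,H+z0),(.025,-.01,H+z0),(0,.01,H+z0-.021),(0,-.01,H+z0-.021)]]).round(0).tolist())
for r in range(0,200,6): print(r,''.join('#' if x<45 else ('+' if x<70 else '.') for x in g[r,200:350:2]))
```

```text
28.0 [ 0.42608401 -0.1446182   0.10997775] [ 0.67480637  0.19617978 -1.95509011] 0.04825995991979176 bar x,y mm 0.1 -68.6 yaw err deg 0.09
[[218.0, -75.0], [333.0, -75.0], [220.0, -22.0], [331.0, -22.0], [276.0, -55.0], [275.0, -8.0]]
[[228.0, 95.0], [323.0, 95.0], [229.0, 134.0], [321.0, 134.0], [275.0, 96.0], [275.0, 131.0]]
0 ................###########################################+...............
6 .................+.........................................................
12 ...........................................................................
18 ...........................................................................
24 ...........................................................................
30 ...........................................................................
36 ...........................................................................
42 ...........................................................................
48 ...................................++++++..................................
54 ..................................++####++.................
[... 1229 characters left out ...]
............................................................
156 ...........................................................................
162 ....................................++++...................................
168 ..................................++####++.................................
174 ....................................+++++..................................
180 ...........................................................................
186 ...........................................................................
192 ...........................................................................
198 ...........................................................................
```

Emit:
servo_tool([
  [[-1, 0, 25, 0], [0, 0, 30, 0], [0, 0, 17, 0], [0, 0, 8, 0], [0, 0, 2, 0], [0, 0, 0, 0], [0, 0, 0, 0]],
])

```text
time: 28.58
tcp_pos: [0.4268, -0.1462, 0.0285]
tool_rot: [2.318, 2.119, 0.001]
contact_force: [0.3, -0.2, -1.4]
finger_gap: 0.0484
grip_force: 62.6
```

Emit:
servo_tool([
  [[0, 0, 1.5, 0], [0, 0, 0, 0]],
])

```text
time: 28.75
tcp_pos: [0.4268, -0.1465, 0.027]
tool_rot: [2.319, 2.118, 0.001]
contact_force: [0.3, 0.5, -1.1]
finger_gap: 0.0481
grip_force: 62.6
```

Emit:
servo_tool([
  [[0, 0, 1, 0], [0, 0, 0, 0]],
])

```text
time: 28.92
tcp_pos: [0.4267, -0.1465, 0.0264]
tool_rot: [2.319, 2.118, 0.001]
contact_force: [-2.3, 1.8, 13.1]
finger_gap: 0.0487
grip_force: 64.3
```

Emit:
servo_tool([
  [[0, 0, 0.5, 0], [0, 0, 0, 0]],
])

```text
time: 29.08
tcp_pos: [0.4267, -0.1466, 0.0263]
tool_rot: [2.319, 2.117, 0.001]
contact_force: [-5.2, 3.0, 23.0]
finger_gap: 0.0485
grip_force: 65.5
```

All three are placed. I'll release and go over the shaft's grasp point.

Emit:
servo_tool([
  [[0, 0, -0.8, 0], [0, 0, 0, 0], [0, 0, 0, 0], [0, 0, 0, 0], [0, 0, -10, 0], [0, 0, -35, 0], [0, 0, -40, 0], [0, 0, -28, 0], [0, 0, 0, 0]],
], fingers=0.74)

```text
time: 29.83
tcp_pos: [0.4292, -0.1474, 0.1442]
tool_rot: [2.314, 2.113, 0.006]
contact_force: [1.7, -0.1, 0.1]
finger_gap: 0.063
grip_force: 0.0
```

Emit:
servo_tool([
  [[30, -8.2, 0, 0], [35, -9.6, 0, 0], [35, -9.6, 0, 0], [35, -9.6, 0, 0], [35, -9.6, 0, 0], [35, -9.6, 0, 0], [35, -9.6, 0, 0], [35, -9.6, 0, 0], [35, -9.6, 0, 0], [35, -9.6, 0, 0], [35, -9.6, 0, 0], [34, -9.2, 0, 0]],
])

```text
time: 30.83
tcp_pos: [0.3497, 0.2779, 0.1387]
tool_rot: [2.319, 2.119, -0.0]
contact_force: [0.4, 0.2, -0.2]
finger_gap: 0.0633
grip_force: 0.0
```

Emit:
servo_tool([
  [[0, 0, 0, 0], [0, 0, 0, 0], [0, 0, 0, 0]],
])

```text
time: 31.08
tcp_pos: [0.3501, 0.2758, 0.1383]
tool_rot: [2.319, 2.12, -0.002]
contact_force: [-0.4, -0.9, -0.2]
finger_gap: 0.0633
grip_force: 0.0
```

Run:
```python
from h import *
c,im=shot('wrist','w13'); o=env.observe(); t=o['tcp_pos'];print(o['time'],t,o['contact_force'],o['finger_gap'],inbar(o))
f=im.astype(int); m=((f[...,0]-f[...,2])>5)&(f.sum(2)>150)
for r in range(40,280,8):
    x=np.flatnonzero(m[r,200:350])+200
    if len(x)>5: print(r,x.min(),x.max(),(x.min()+x.max())/2, onplane(c,(x.min()+x.max()+1)/2,r,.05).round(4)[:2], 'w',(x.max()-x.min()+1))
M=R.from_rotvec(o['tool_rot']).as_matrix()
S=lambda x,y,z=.05: t*[1,1,0]+M[:,1]*x+M[:,0]*(y+.03)+[0,0,z]
print('pred +33 step',proj(c,[S(0,.033),S(.017,.033),S(-.017,.033),S(0,.1)]).round(0).tolist())
```

```text
31.1333 [0.35027881 0.27529559 0.1382977 ] [ 0.31089074  0.74059583 -0.57948632] 0.06328168780486665 bar x,y mm -113.5 342.7 yaw err deg -0.01
40 271 280 275.5 [0.3603 0.3861] w 10
48 271 279 275.0 [0.3597 0.3818] w 9
56 271 279 275.0 [0.3593 0.3774] w 9
64 271 279 275.0 [0.3589 0.3729] w 9
72 270 279 274.5 [0.3582 0.3684] w 10
80 270 279 274.5 [0.3578 0.3639] w 10
88 270 279 274.5 [0.3573 0.3592] w 10
96 271 279 275.0 [0.3572 0.3545] w 9
104 270 278 274.0 [0.3562 0.3498] w 9
112 270 278 274.0 [0.3558 0.345 ] w 9
120 270 278 274.0 [0.3553 0.3402] w 9
128 263 281 272.0 [0.3536 0.3354] w 19
136 263 280 271.5 [0.3528 0.3304] w 18
144 263 280 271.5 [0.3524 0.3254] w 18
152 263 280 271.5 [0.3519 0.3203] w 18
160 263 280 271.5 [0.3514 0.3151] w 18
168 263 280 271.5 [0.3509 0.3099] w 18
176 263 279 271.0 [0.3501 0.3046] w 17
184 263 279 271.0 [0.3496 0.2992] w 17
192 263 279 271.0 [0.3491 0.2938] w 17
200 262 279 270.5 [0.3483 0.2883] w 18
208 263 279 271.0 [0.3481 0.2826] w 17
216 263 278 270.5 [0.3472 0.277 ] w 16
224 263 278 270.5 [0.3467 0.2712] w 16
232 262 278 270.0 [0.3458 0.2655] w 17
240 263 278 270.5 [0.3456 0.2595] w 16
248 265 278 271.5 [0.3458 0.2535] w 14
256 257 281 269.0 [0.3434 0.2475] w 25
264 257 280 268.5 [0.3425 0.2414] w 24
272 257 279 268.0 [0.3416 0.2352] w 23
pred +33 step [[276.0, 123.0], [303.0, 123.0], [249.0, 123.0], [276.0, 5.0]]
```

View pics/w13.png

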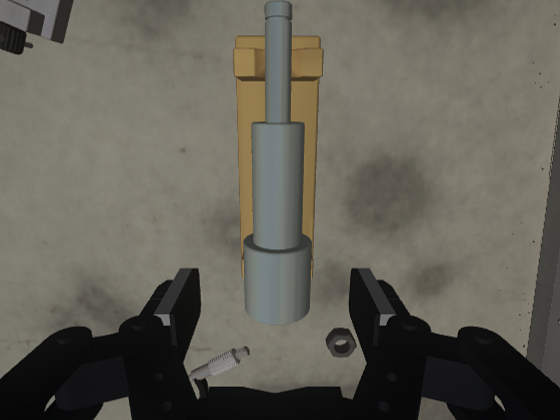

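The shaft sits between the fingers: 34 section at cols 252–303, its step at row 123 as predicted, thick end toward -y. Descend and grasp.

Emit:
servo_tool([
  [[0, 0.8, 30, 0], [0, 0, 35, 0], [0, 0, 25, 0], [0, 0, 10, 0], [0, 0, 5, 0], [0, 0, 0, 0], [0, 0, 0, 0]],
])

```text
time: 31.72
tcp_pos: [0.3521, 0.2762, 0.0343]
tool_rot: [2.321, 2.117, 0.001]
contact_force: [0.9, 0.4, 0.1]
finger_gap: 0.0631
grip_force: 0.0
```

Emit:
servo_tool([
  [[0, 0, 0, 0], [0, 0, 0, 0], [0, 0, 0, 0], [0, 0, 0, 0], [0, 0, 0, 0]],
], fingers=0, force=80)

```text
time: 32.13
tcp_pos: [0.3521, 0.2767, 0.0349]
tool_rot: [2.32, 2.119, 0.003]
contact_force: [-1.9, -1.9, 13.4]
finger_gap: 0.0317
grip_force: 78.1
```

Emit:
servo_tool([
  [[0, 0, -5, 0], [0, 0, -20, 0], [0, 0, -30, 0], [0, 0, -35, 0], [0, 0, -20, 0], [-15, 4.5, 0, 0], [-28, 8.4, 0, 0], [-34, 10.2, 0, 0], [-34, 10.2, 0, 0], [-34, 10.2, 0, 0], [-34, 10.2, 0, 0], [-34, 10.2, 0, 0]],
])

```text
time: 33.13
tcp_pos: [0.3953, 0.0567, 0.1438]
tool_rot: [2.319, 2.119, 0.0]
contact_force: [-0.2, -0.2, -4.9]
finger_gap: 0.0317
grip_force: 80.6
```

Emit:
servo_tool([
  [[-34, 10.2, 0, 0], [-34, 10.2, 0, 0], [-34, 10.2, 0, 0], [-34, 10.2, 0, 0], [-25, 7.3, 0, 0], [0, 0, 0, 0], [0, 0, 0, 0], [0, 0, 0, 0], [0, 0, 0, 0]],
])

```text
time: 33.88
tcp_pos: [0.4285, -0.1055, 0.1434]
tool_rot: [-2.319, -2.119, 0.0]
contact_force: [-0.7, -0.1, -5.0]
finger_gap: 0.0307
grip_force: 80.4
```

Run:
```python
from h import *
c,im=shot('wrist','w14'); o=env.observe(); t=o['tcp_pos'];print(o['time'],t,o['contact_force'],o['finger_gap'],o['grip_force'],inbar(o))
g=cv2.cvtColor(im,cv2.COLOR_BGR2GRAY).astype(int)
z=.05+t[2]-.0343
M=R.from_rotvec(o['tool_rot']).as_matrix()
S=lambda x,y: t*[1,1,0]+M[:,1]*x+M[:,0]*(y+.03)+[0,0,z]
print('axis z',z,'pred step33, thick step, L/R',proj(c,[S(0,.033),S(.017,.033),S(-.017,.033),S(.008,.06),S(-.008,.06),S(.017,0),S(-.017,0)]).round(0).tolist())
f=im.astype(int); 
for r in range(10,250,14):
    d=np.diff(g[r]); e=[(int(i),int(d[i])) for i in range(205,350) if abs(d[i])>22]; print(r,e)
```

```text
33.9333 [ 0.42858165 -0.10540599  0.14342172] [ 0.28634354 -0.25132092 -4.94470591] 0.031119767818366315 80.36006927490234 bar x,y mm -1.0 -29.3 yaw err deg 0.07
axis z 0.1591217170330967 pred step33, thick step, L/R [[276.0, 136.0], [323.0, 136.0], [229.0, 136.0], [300.0, 54.0], [252.0, 54.0], [320.0, 223.0], [232.0, 224.0]]
10 [(299, 34), (305, -26)]
24 [(298, 28), (299, 27), (305, -26), (306, 29)]
38 [(232, -72), (250, 52), (298, 35), (321, 44)]
52 [(232, -55), (250, 32), (251, 42), (320, 26), (321, 55)]
66 [(232, -44), (251, 53), (320, 70)]
80 [(241, 28), (310, 31), (311, -25), (312, 29)]
94 [(297, 47), (303, -31)]
108 [(297, 39), (303, -39)]
122 [(297, 33), (303, -24)]
136 [(224, -84), (225, 46), (252, 40)]
150 [(321, 46)]
164 []
178 [(320, 35)]
192 []
206 [(319, 30)]
220 [(318, 27)]
234 [(318, 35)]
248 [(317, 26)]
```

Run:
```python
from h import *
c,im=load('w14'); g=cv2.cvtColor(im,cv2.COLOR_BGR2GRAY).astype(int)
for u in (240,244,305,310,314):
    d=np.diff(g[60:200,u]); print(u,[(60+int(i),int(d[i])) for i in range(len(d)) if abs(d[i])>15])
for r in (100,160,220): print(r,g[r,218:334:2].tolist())
```

```text
240 [(77, 51), (78, 26), (135, -24), (136, -25), (140, 23), (141, 24)]
244 [(78, 27), (79, 50), (82, 22), (135, -21), (141, 29)]
305 [(79, 50), (80, 48), (81, -20), (83, 20), (135, -25), (136, -17)]
310 [(79, 51), (80, 39), (81, -27), (83, 21), (135, -18), (136, -23)]
314 [(76, 25), (77, 48), (78, 18), (136, -27), (137, -18)]
100 [104, 109, 110, 109, 106, 105, 104, 102, 103, 102, 103, 104, 108, 107, 107, 105, 119, 102, 116, 125, 132, 136, 135, 135, 136, 137, 138, 139, 140, 141, 140, 135, 130, 125, 124, 119, 109, 91, 77, 69, 121, 119, 122, 91, 104, 105, 106, 106, 106, 105, 104, 105, 105, 107, 107, 108, 111, 114]
160 [106, 108, 111, 114, 115, 102, 120, 125, 132, 137, 143, 144, 147, 148, 149, 150, 150, 151, 149, 149, 149, 147, 147, 148, 148, 150, 151, 150, 152, 151, 151, 150, 149, 145, 140, 138, 137, 134, 129, 124, 118, 116, 115, 114, 108, 105, 104, 98, 91, 84, 73, 73, 102, 102, 105, 107, 108, 107]
220 [104, 109, 113, 116, 116, 115, 110, 120, 127, 133, 139, 144, 145, 148, 150, 150, 151, 151, 151, 150, 149, 148, 147, 148, 149, 149, 151, 151, 150, 150, 149, 150, 147, 143, 138, 137, 135, 129, 125, 120, 117, 115, 113, 108, 103, 102, 98, 89, 81, 74, 72, 112, 110, 110, 108, 108, 107, 105]
```

The shaft's step at row 136 matches y = -30 at the TCP, and the shaft is parallel to the bar. I'll correct by (-0.7, +1.0) mm and lower it into the vees by feel.

Emit:
servo_tool([
  [[-0.7, 1, 20, 0.3], [0, 0, 30, 0], [0, 0, 22, 0], [0, 0, 12, 0], [0, 0, 6, 0], [0, 0, 2, 0], [0, 0, 0, 0], [0, 0, 0, 0]],
])

```text
time: 34.6
tcp_pos: [0.4307, -0.1071, 0.0522]
tool_rot: [2.324, 2.112, 0.001]
contact_force: [-0.2, -0.1, -5.1]
finger_gap: 0.0314
grip_force: 80.3
```

Emit:
servo_tool([
  [[0, 0, 1.5, 0], [0, 0, 0, 0]],
])

```text
time: 34.77
tcp_pos: [0.4306, -0.1073, 0.0506]
tool_rot: [2.324, 2.112, 0.001]
contact_force: [0.6, 0.6, -4.6]
finger_gap: 0.0317
grip_force: 80.3
```

Emit:
servo_tool([
  [[0, 0, 1.5, 0], [0, 0, 0, 0]],
])

```text
time: 34.93
tcp_pos: [0.4301, -0.1073, 0.0486]
tool_rot: [2.325, 2.112, 0.0]
contact_force: [-0.3, 0.7, -5.7]
finger_gap: 0.0316
grip_force: 80.3
```

Emit:
servo_tool([
  [[0, 0, 1, 0], [0, 0, 0, 0]],
])

```text
time: 35.1
tcp_pos: [0.43, -0.1072, 0.0474]
tool_rot: [-2.325, -2.112, 0.0]
contact_force: [-0.4, 0.5, -4.0]
finger_gap: 0.0314
grip_force: 80.3
```

Emit:
servo_tool([
  [[0, 0, 1, 0], [0, 0, 0, 0]],
])

```text
time: 35.27
tcp_pos: [0.4301, -0.1073, 0.0465]
tool_rot: [2.325, 2.112, -0.0]
contact_force: [-0.6, -0.4, -2.4]
finger_gap: 0.0316
grip_force: 80.9
```

Emit:
servo_tool([
  [[0, 0, 0.7, 0], [0, 0, 0, 0]],
])

```text
time: 35.43
tcp_pos: [0.4303, -0.1073, 0.0463]
tool_rot: [2.325, 2.112, 0.0]
contact_force: [-2.4, -0.0, 6.1]
finger_gap: 0.0315
grip_force: 82.0
```

Emit:
servo_tool([
  [[0, 0, 0.5, 0], [0, 0, 0, 0]],
])

```text
time: 35.6
tcp_pos: [0.4304, -0.1074, 0.0462]
tool_rot: [2.325, 2.112, 0.0]
contact_force: [-3.9, 0.6, 14.0]
finger_gap: 0.0317
grip_force: 83.0
```

Seated at TCP z 0.046, the expected +11 mm. I'll release, lift, and look from above the tall end.

Emit:
servo_tool([
  [[0, 0, -0.5, 0], [0, 0, 0, 0], [0, 0, 0, 0], [0, 0, 0, 0], [0, 0, 0, 0]],
], fingers=0.72, force=20)

```text
time: 36.02
tcp_pos: [0.4301, -0.1072, 0.0457]
tool_rot: [2.325, 2.112, 0.0]
contact_force: [0.1, 0.2, 0.5]
finger_gap: 0.0615
grip_force: 0.0
```

Emit:
servo_tool([
  [[0, 0, -10, 0], [0, 0, -25, 0], [0, 0, -35, 0], [0, 0, -40, 0], [0, 0, -40, 0], [0, 0, -40, 0], [-10, 0, -35, 0], [-20, 0, 0, 0], [-20, 0, 0, 0], [0, 0, 0, 0], [0, 0, 0, 0]],
])

```text
time: 36.93
tcp_pos: [0.4249, -0.1574, 0.2714]
tool_rot: [2.327, 2.11, 0.001]
contact_force: [0.6, 0.2, 0.2]
finger_gap: 0.0617
grip_force: 0.0
```

Run:
```python
from h import *
c,im=shot('wrist','w15'); o=env.observe(); print(o['time'],o['tcp_pos'],o['contact_force'])
P=lambda x,y,z: np.r_[ce+x*ex/1e3+y*ey/1e3,z/1e3]
print('thin end',proj(c,[P(0,100,61)]).round(0),'step33',proj(c,[P(0,33,61)]).round(0),'step-47',proj(c,[P(0,-47,61)]).round(0),'end',proj(c,[P(0,-100,61)]).round(0))
cr=im[0:290,170:400]; cv2.imwrite('pics/fin.png',cv2.resize(cr,None,fx=2,fy=2,interpolation=cv2.INTER_CUBIC))
```

```text
36.9833 [ 0.42484202 -0.1568025   0.27098203] [0.98522745 0.37648667 1.30013494]
thin end [[273. -25.]] step33 [[274.  59.]] step-47 [[275. 147.]] end [[275. 199.]]
```

View pics/fin.png

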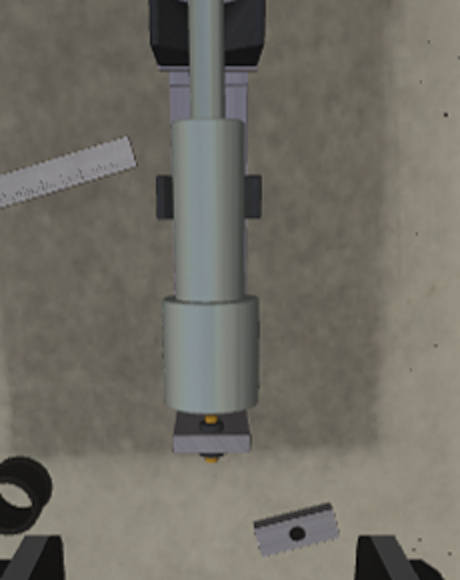

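The final view shows the shaft centred on all three vees. Its step is at crop row 120 (predicted 118), the thick step at 297 (predicted 294), and the thick end is clear of the stop screw. The robot is clear, so I'll hand in.

```bash
python3 -c "
from workcell import env
print(env.finish_job())"
```

```text
the job is handed in; nothing more can be done
None
```

I handed the job in at about 37 s with the robot clear of everything: the thin packer under the tallest support, the three supports in height order from the stop, and the shaft seated in all three vees with its thick end toward the stop. I didn't measure level directly, but the shaft seated 11 mm above its cradle height, as the 61 mm axis requires, and sat within about 1–2 mm of its planned position in the last picture.

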